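# Pull the screen's tilted pane shut with the hook pole

### The arm

A 6-joint arm with a two-finger parallel gripper is mounted at the origin on the work surface; the furniture and walls round the work are solid. World frame = base frame: x ahead of the robot, y to its left, z up, the work surface at z = 0. Lengths are in m, angles in rad, forces in N, time in s.
With the tool pointing down it reaches from about 0.325 to 0.9 m from the base axis. Payload 6.1 kg.
Tool frame: the origin (TCP) lies on the centre line of the jaws, within the pads' length; the fingertips stand 11 mm ahead of it and the grasp point (between the pads) lies 8 mm behind it; z points along the fingers, y is the line along which they close (so a half turn about z gives the same grasp; the last joint's range is limited). The gripper opens to 85 mm and grips with 20 to 120 N. Pads are 22 mm wide; open, the fingers measure 114 mm over their backs; the gripper's body (76 mm by 85 mm) begins 54 mm behind the grasp point. The pads swing forward as they close: fully open they stand 13 mm farther back than shut.
Start: joints at [1.107, 0.22, 1.526, -0, 1.395, -0.126], TCP at [0.207, 0.59, 0.242] pointing down, gripper open.
Joint ranges: [-2.98, 2.98], [-0.91, 2.08], [0.09, 2.57], [-1.24, 4.39], [0.2, 2.65], [-2.68, 2.68]. Speed limits (rad/s): [2.57, 2.57, 3.01, 3.14, 3.14, 3.14].

### API

Orientations are given as a unit quaternion [w, x, y, z].
In Python, from plant import robot, cams gives the robot as it stands.
- The arm moves only by the shell command python3 -m crank 'ROWS' [OPENING] [FORCE]. ROWS is text: rows parted by semicolons, each of 6 numbers parted by spaces: the shift along the world's x, y, z normalised to -1 to 1, where 1 is 50 cm, then the turn, a rotation vector about the world's x, y, z normalised to -1 to 1, where 1 is 120 degrees. A call has 1 to 8 rows; each row shifts and turns the commanded pose from where the row before left it; what a row does not reach is not made up. A row lasts 1/12 s, in which the tool goes at most 41.7 mm and 7.16 degrees, less where a joint would pass 70% of its speed; a pose out of reach is approached as far as the arm can. A call with a number of a shift or a turn outside -1 to 1 is refused whole. A call with a gripper value outside its range is refused whole. OPENING is the closure in counts, from 0 (fully open) to 255 (shut), set as the call begins (- or left out, the last holds). The fingers move at their own pace and stop on an object; FORCE is the grip in N (left out, the last holds). Time passes only in rows, so rows that do not move let the fingers close. It gives the time, the measured TCP pose, the force, the opening and the grip force at its end, in the units of the state.
- robot.observe(): the state, without advancing time (a new reading comes with each control period).
- cams.camera(name): name is "side" or "top"; returns a dict with "img" (384x512x3 uint8, red, green, blue), "vfov" (degrees; the focal length in pixels is half the picture's height over the tangent of half this angle, whatever the lens; pixels are square), "cx", "cy" (the principal point, pixels), "R" (3x3) and "t" (3): a world point X has camera coordinates R X + t. Camera axes: x right, y down, z forward; pixel columns grow to the right and rows downward; lengths in m; the calibration is good to about 2 mm. A picture is of the moment at which its call begins. There is no depth.
- robot.job_done(): hands the job in; it is judged then, once.
The state is a dict: "time": time; "joint_pos": joint angles; "dq": joint speeds; "joint_efforts": joint torques, N m; "position": TCP position; "tool_rot": TCP orientation; "wrist_force": force on the tool from outside, world axes, zero at the start; "moment": the same for the moment, N m; "gripper_width": finger opening in m; "gripper_force": force on a finger pad.
Only numpy, scipy, OpenCV 4.12 (cv2) and the standard library are available. Lean on these libraries where they do the work, as an engineer would, in place of code of your own. Each camera call takes 0.05 s, during which the arm holds its last target. There are 200 camera calls.

### The job

The blue upper pane of the desk screen has been left tilted back. Take the wooden pole with the brass hook from its rest, drop the hook into the brass ring on the pane from above and pull the pane fully shut with it, without touching the pane by hand. Then lift the hook out and lay the pole back on its rest.

Things in the scene. Friction and masses are not known exactly. Their poses are not given: they have to be found in the camera images.
- pane (a joint): Hinge of the blue upper pane (230 wide, 142 high, 12 thick) of the desk screen (276 wide, 273 high, fixed, yawed up to 0.25 rad). Level hinge along the pane's lower edge, 132 mm over the desk. 0 = shut, upright, at its stop; grows (rad) as its top tilts away from the robot; starts 0.4 to 0.65. Stiff: stays where left, 2 to 3 N at the ring moves it.
- eye_centre (a point): Centre of the pane's brass ring, 40 mm inside, 6 mm wire, on the robot's side near the pane's top. Moves with the pane, nearly level (z 0.25 to 0.258); when shut 37 mm nearer the robot than the hinge and 120 above it. y = along the hinge, to the left; z = hole axis, up; x = towards the pane. Open by q, it is turned q - 0.25 rad about y (shut: its near rim droops).
- pole_mid (a point): Grasp point of the hook pole, a light wooden bar 236 long, 16 wide, 18 high, 120 g, brass hook at one end. At mid width and height, 136 mm from the plain end, 100 from the hook end of the wood; it balances near here. x = along the bar to the hook, z = up (hook points down). Starts on its rest, 69 mm above the desk, free for 60 mm each way along the bar.
- hook_tip (a point): Lower end of the hook, a straight round brass pin 8 mm thick pointing down at the pole's end: 115 mm ahead of pole_mid along the bar and 50 mm below it (41 below the bar's underside).
- rest_mid (a point): Where pole_mid belongs on the black rest (fixed): 69 mm above the desk, midway between two saddles 140 mm apart along x (the pole lies along x, hook towards +x). Each saddle has a level seat about 28 mm wide, 60 mm above the desk, with cheeks flaring to about 55 mm at 83 mm; a pole lowered up to 12 mm off the middle slides in.

How it is judged:
On the way, in this order (a step that is already met when the one before it is completed fails the run):
1. the hook is through the ring while the pane is still open (x of hook_tip in the frame of eye_centre between -0.03 and 0.03 m and y of hook_tip in the frame of eye_centre between -0.025 and 0.025 m and z of hook_tip in the frame of eye_centre between -0.05 and -0.005 m and value of joint pane above 0.25 rad), for 0.2 s.
2. the pane is shut with the hook still in the ring (x of hook_tip in the frame of eye_centre between -0.03 and 0.03 m and y of hook_tip in the frame of eye_centre between -0.025 and 0.025 m and z of hook_tip in the frame of eye_centre between -0.05 and 0 m and value of joint pane below 0.1 rad), for 0.1 s.
At the end, for the whole second after the job is handed in: The pane is shut to within 0.1 rad and still; the pole lies down in both saddles of its rest (seated to 8 mm in height, 15 mm sideways, 35 mm in all on the plan, within 0.2 rad of the rest's direction, hook pointing down within 0.25 rad), released (value of joint pane below 0.1 rad and horizontal distance between pole_mid and rest_mid below 0.035 m and y of pole_mid in the frame of rest_mid between -0.015 and 0.015 m and z of pole_mid in the frame of rest_mid between -0.008 and 0.008 m and angle between the x axis of pole_mid and the x axis of rest_mid, either way round below 0.2 rad and angle between pole_mid's own z axis and vertical below 0.25 rad and velocity of joint pane below 0.05 rad/s); the robot touches nothing.
It fails at once if the fingers or the arm touch the pane (contact force between any of the fingers, the arm and pane above 1 N).
It also fails if it takes over 48 s, if anything falls off the work surface, if the arm or the gripper's body presses on something with over 40 N, if the wrist force passes 120 N, or if a joint passes its speed limit or range.

## Working session

There is one attempt and no reset: what is moved stays moved. The work goes in short steps, Python scripts to look and compute and a shell command to move; the robot and the scene stay as the last step left them, time stands still between calls to the robot, and variables do not carry over. Pictures are saved under pics/ and viewed, at most 10 in all, crops included, and the job is handed in when it is done.

```bash
ls; mkdir -p pics
python3 - <<'E'
from plant import robot,cams
import cv2,numpy as np
for n in("side","top"):
    c=cams.camera(n);cv2.imwrite(f"pics/{n}0.png",cv2.cvtColor(c["img"],cv2.COLOR_RGB2BGR))
    print(n,c["vfov"],c["cx"],c["cy"],np.round(c["R"],3).tolist(),np.round(c["t"],3), -c["R"].T@c["t"])
s=robot.observe();print(s)
E
```

```text
pics
side 55.19064284236989 257.15794350105426 193.28915207557645 [[-0.999, -0.034, -0.025], [0.005, 0.491, -0.871], [0.041, -0.871, -0.49]] [0.553 0.047 1.098] [0.5071502  0.95176109 0.59251401]
top 46.67937411303342 248.30166083257896 191.44617063179854 [[-0.01, -1.0, 0.001], [-0.999, 0.01, -0.035], [0.035, -0.002, -0.999]] [0.234 0.538 1.136] [0.50053184 0.23029895 1.15421669]
{'time': 0.1, 'joint_pos': array([ 1.10688795e+00,  2.21127512e-01,  1.52748166e+00,  6.50530263e-06,
        1.39469363e+00, -1.26139307e-01]), 'dq': array([ 0.0019554 , -0.00122667, -0.00267673, -0.00022137, -0.00242602,
       -0.00090737]), 'joint_efforts': array([ 1.11678066e-03, -4.98245537e+01, -3.90542436e+01, -9.50438925e-05,
        5.78090214e-03, -3.40999122e-05]), 'position': array([0.20690757, 0.58921345, 0.24132881]), 'tool_rot': array([-2.51687901e-04,  1.68083362e-01,  9.85772414e-01, -8.17202316e-04]), 'wrist_force': array([ 1.00081977, -0.98300986,  0.35104746]), 'moment': array([-0.0175377 ,  0.03433479,  0.00992876]), 'gripper_force': 0.0, 'gripper_width': 0.08542113136084374}
```

View pics/side0.png

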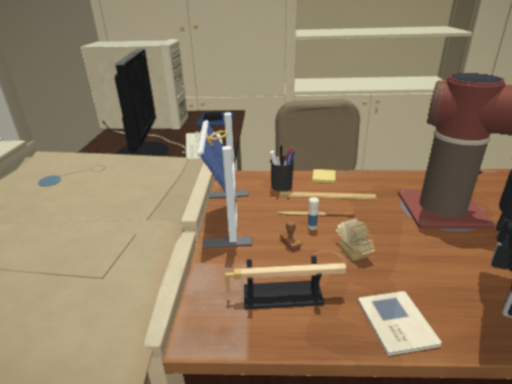

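View pics/top0.png

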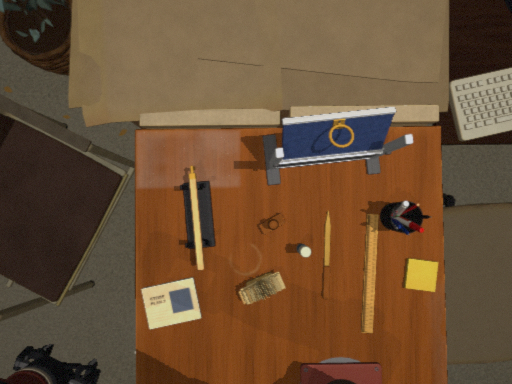

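The top view shows the pole with its hook end at about (193,168) and plain end at (200,270). The black rest spans rows 180-248, the ring is at (342,133), and the pane is tilted back. The side view shows the pole across (235,272)-(343,268) and the hook at (228,275-290).

```bash
cat > h.py <<'E'
import cv2,numpy as np
from plant import robot,cams
def ray(c,u,v):
    f=192/np.tan(np.radians(c["vfov"]/2)); d=np.array(c["R"]).T@np.array([(u-c["cx"])/f,(v-c["cy"])/f,1]); return -np.array(c["R"]).T@c["t"],d
def plane(c,u,v,z):
    o,d=ray(c,u,v); return o+d*(z-o[2])/d[2]
def proj(c,X):
    f=192/np.tan(np.radians(c["vfov"]/2)); p=np.array(c["R"])@X+c["t"]; return np.array([c["cx"]+f*p[0]/p[2],c["cy"]+f*p[1]/p[2]])
def tri(c1,p1,c2,p2):
    (a,d),(b,e)=ray(c1,*p1),ray(c2,*p2); d=d/np.linalg.norm(d);e=e/np.linalg.norm(e)
    s=np.linalg.lstsq(np.c_[d,-e],b-a,rcond=None)[0]; P,Q=a+d*s[0],b+e*s[1]; return (P+Q)/2,np.linalg.norm(P-Q)
def mask(c,lo,hi,box):
    m=cv2.inRange(cv2.cvtColor(c["img"],cv2.COLOR_RGB2HSV),lo,hi); z=np.zeros_like(m); x0,y0,x1,y1=box; z[y0:y1,x0:x1]=m[y0:y1,x0:x1]; return z
def pts(m): return np.argwhere(m>0)[:,::-1].astype(float)
E
python3 - <<'E'
from h import *
t=cams.camera("top");s=cams.camera("side")
# crops upscaled, for one composite
a=cv2.resize(t["img"][155:280,170:225],None,fx=4,fy=4,interpolation=cv2.INTER_CUBIC)
b=cv2.resize(t["img"][95:190,260:415],None,fx=3,fy=3,interpolation=cv2.INTER_CUBIC)
d=cv2.resize(s["img"][105:250,190:260],None,fx=2,fy=2)
e=cv2.resize(s["img"][250:310,215:355],None,fx=3,fy=3,interpolation=cv2.INTER_CUBIC)
W=np.zeros((500,790,3),np.uint8);W[:500,:220]=a;W[:285,220:685]=b;W[290:470,220:640]=e;W[200:490,645:785]=d
cv2.imwrite("pics/crop1.png",W[:,:,::-1])
m=mask(t,(10,60,150),(35,255,255),(180,155,212,275));p=pts(m);print(len(p),cv2.minAreaRect(p.astype(np.float32)))
m=mask(t,(15,90,120),(35,255,255),(310,110,370,155));p=pts(m);print(len(p),p.min(0),p.max(0),cv2.minEnclosingCircle(p.astype(np.float32)))
m=mask(s,(15,90,80),(35,255,255),(195,125,230,150));p=pts(m);print(len(p),p.min(0),p.max(0))
E
```

```text
637 ((200.0, 212.0), (114.0, 22.0), 90.0)
243 [329. 118.] [353. 147.] ((340.6538391113281, 132.3076934814453), 14.878552436828613)
117 [196. 129.] [227. 144.]
```

View pics/crop1.png

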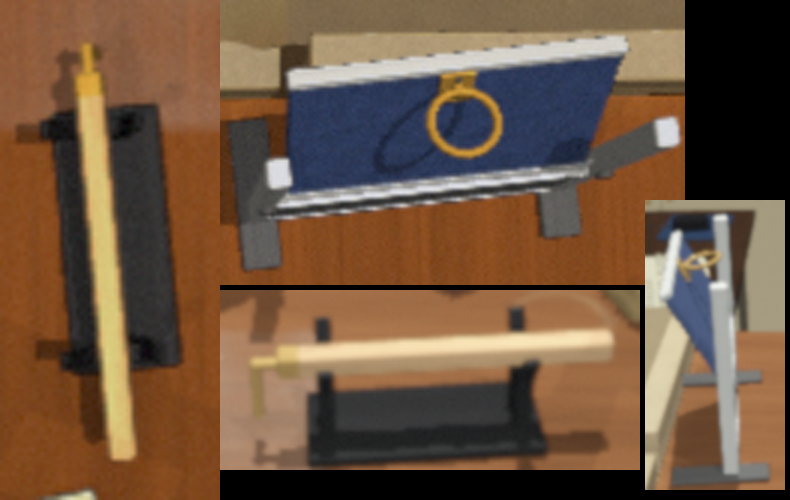

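Run:
```python
from h import *
np.set_printoptions(precision=4,suppress=True)
t=cams.camera("top");s=cams.camera("side")
h=plane(t,192.0,173,.078);e=plane(t,200.5,269.7,.078);print("wood ends",h,e,np.linalg.norm(h-e),"yaw",np.arctan2(*(h-e)[1::-1]))
u=(h-e)/np.linalg.norm(h-e);mid=e+.136*u;print("mid",mid, "pin pred",mid+.115*u)
print("pin top",plane(t,191.3,167,.075))
print("tip proj side",proj(s,mid+.115*u-[0,0,.059]),"vs 227.7,291.7")
print("rest mid",plane(t,197,214.6,.07))
r1,r2=plane(t,193,186,.07),plane(t,198,243,.07);print("saddles",r1,r2)
R=plane(t,341.7,135.7,.254);print("ring",R,[plane(t,*q,.254) for q in((329.3,136),(354,136),(341,124.3),(341,147.7))])
# ring in side: crop d (645,200) scale2
for z in(.25,.258):print(z,proj(s,plane(t,341.7,135.7,z)))
print("tri",tri(t,(341.7,135.7),s,(190+(700-645)/2,105+(263-200)/2)))
# uprights tops & hinge
print("hinge side ends(top view, z .132)",plane(t,260+(285-220)/3,95+200/3,.132),plane(t,260+(588-220)/3,95+170/3,.132))
print("posts tops z.273",plane(t,260+(278-220)/3,95+172/3,.273),plane(t,260+(667-220)/3,95+131/3,.273))
print("pane top bar corners z.265",plane(t,260+(290-220)/3,95+75/3,.265),plane(t,260+(626-220)/3,95+42/3,.265))
```

```text
wood ends [0.5843 0.3644 0.078 ] [0.351  0.3453 0.078 ] 0.23402405039577867 yaw 0.0816812727353993
mid [0.4866 0.3564 0.078 ] pin pred [0.6012 0.3658 0.078 ]
pin top [0.5991 0.3664 0.075 ]
tip proj side [229.397  291.5438] vs 227.7,291.7
rest mid [0.4833 0.3538 0.07  ]
saddles [0.5531 0.3631 0.07  ] [0.4144 0.3518 0.07  ]
ring [0.6435 0.0376 0.254 ] [array([0.6432, 0.0629, 0.254 ]), array([0.6426, 0.0126, 0.254 ]), array([0.6668, 0.0386, 0.254 ]), array([0.619 , 0.0395, 0.254 ])]
0.25 [220.1635 136.5733]
0.258 [220.3401 133.9154]
tri (array([0.6477, 0.0371, 0.2501]), np.float64(0.006985790723981964))
hinge side ends(top view, z .132) [0.6041 0.1509 0.132 ] [ 0.6249 -0.0824  0.132 ]
posts tops z.273 [0.6085 0.1663 0.273 ] [ 0.6332 -0.0922  0.273 ]
pane top bar corners z.265 [0.6747 0.1568 0.265 ] [ 0.6947 -0.069   0.265 ]
```

Sizes agree with the brief: wood 234 mm against 236, ring about 50 mm outside, saddles 139 mm apart. Screen yaw is about 0.095, pole yaw about 0.08, and the pane angle about 0.48. I'm moving above the pole now.

```bash
python3 -m crank '.056 -.0466 -.018 0 0 .02;.056 -.0466 -.018 0 0 .02;.056 -.0466 -.018 0 0 .02;.056 -.0466 -.018 0 0 .02;.056 -.0466 -.018 0 0 .02;.056 -.0466 -.018 0 0 .02;.056 -.0466 -.018 0 0 .02;.056 -.0466 -.018 0 0 .02' 0 100; python3 -m crank '.056 -.0466 -.018 0 0 .02;.056 -.0466 -.018 0 0 .02;0 0 0 0 0 0;0 0 0 0 0 0;0 0 0 0 0 0'
```

```text
time: 0.97
position: [0.4323, 0.402, 0.17]
tool_rot: [0.0, 0.0, 1.0, 0.0]
wrist_force: [0.8, 0.8, -0.8]
gripper_width: 0.0848
gripper_force: 0.0
time: 1.38
position: [0.4869, 0.3567, 0.1522]
tool_rot: [-0.0, -0.04, 0.999, 0.0]
wrist_force: [0.2, -0.3, 0.6]
gripper_width: 0.0854
gripper_force: 0.0
```

```bash
python3 -m crank '0 0 -.036 0 0 0;0 0 -.036 0 0 0;0 0 -.036 0 0 0;0 0 -.036 0 0 0;0 0 -.036 0 0 0;0 0 -.002 0 0 0;0 0 0 0 0 0;0 0 0 0 0 0' 0 100; python3 -m crank '0 0 0 0 0 0;0 0 0 0 0 0;0 0 0 0 0 0;0 0 0 0 0 0;0 0 0 0 0 0;0 0 0 0 0 0;0 0 0 0 0 0;0 0 0 0 0 0' 255 100;python3 -m crank '0 0 0 0 0 0;0 0 0 0 0 0;0 0 0 0 0 0;0 0 0 0 0 0' 255 100
```

```text
time: 2.05
position: [0.4871, 0.3579, 0.0626]
tool_rot: [0.001, -0.041, 0.999, 0.0]
wrist_force: [0.3, 1.0, 0.9]
gripper_width: 0.0853
gripper_force: 0.0
time: 2.72
position: [0.4875, 0.3568, 0.0619]
tool_rot: [0.0, -0.041, 0.999, 0.0]
wrist_force: [-0.5, -0.3, 4.2]
gripper_width: 0.0142
gripper_force: 98.1
time: 3.05
position: [0.4875, 0.3568, 0.0619]
tool_rot: [0.0, -0.041, 0.999, 0.0]
wrist_force: [-0.6, -0.3, 5.4]
gripper_width: 0.0145
gripper_force: 98.2
```

```bash
python3 -m crank '0 0 .04 0 0 0;0 0 .08 0 0 0;0 0 .08 0 0 0;0 0 .08 0 0 0;0 0 .08 0 0 0;0 0 .08 0 0 0;0 0 .08 0 0 0;0 0 .04 0 0 0'; python3 -m crank '.01 -.08 0 0 0 0;.01 -.08 0 0 0 0;.01 -.08 0 0 0 0;.01 -.08 0 0 0 0;.01 -.08 0 0 0 0;.01 -.08 0 0 0 0;.01 -.08 0 0 0 0;.01 -.08 0 0 0 0'; python3 -m crank '.007 -.018 0 0 0 0;0 0 0 0 0 0;0 0 0 0 0 0;0 0 0 0 0 0;0 0 0 0 0 0'
python3 - <<'E'
from h import *
t=cams.camera("top");s=cams.camera("side")
W=np.zeros((600,800,3),np.uint8)
W[:400,:520]=cv2.resize(t["img"][90:190,260:390],None,fx=4,fy=4,interpolation=cv2.INTER_CUBIC)
W[400:600,0:800]=cv2.resize(s["img"][95:145,190:390],None,fx=4,fy=4,interpolation=cv2.INTER_CUBIC)
W[0:400,520:]=cv2.resize(s["img"][90:190,190:260],None,fx=4,fy=4,interpolation=cv2.INTER_CUBIC)
cv2.imwrite("pics/c2.png",W[:,:,::-1])
E
```

```text
time: 3.72
position: [0.4881, 0.3572, 0.3469]
tool_rot: [0.003, -0.041, 0.999, 0.001]
wrist_force: [-0.3, -0.5, -0.2]
gripper_width: 0.0145
gripper_force: 97.6
time: 4.38
position: [0.5267, 0.0348, 0.3405]
tool_rot: [-0.0, -0.041, 0.999, 0.0]
wrist_force: [1.3, 0.3, 0.4]
gripper_width: 0.0144
gripper_force: 97.9
time: 4.8
position: [0.5304, 0.029, 0.341]
tool_rot: [-0.0, -0.041, 0.999, 0.0]
wrist_force: [-0.0, -0.2, -0.7]
gripper_width: 0.0141
gripper_force: 98.0
```

View pics/c2.png

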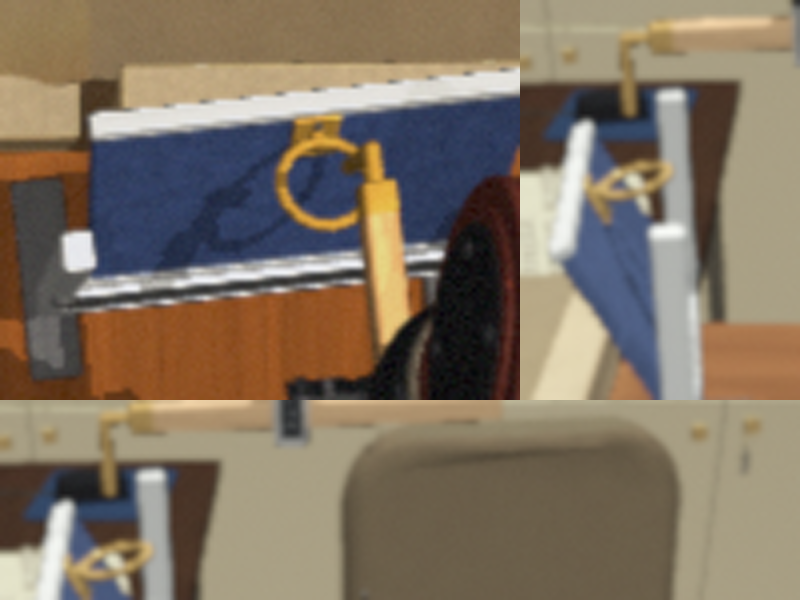

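Run:
```python
from h import *
np.set_printoptions(precision=4,suppress=True)
t=cams.camera("top");s=cams.camera("side")
R=tri(t,(340.9,136),s,(217.8,134.8));print("ring",R, plane(t,340.9,136,.255))
P=tri(t,(353.3,126.8),s,(217,100));print("pin top",P)
for z in(.295,.3):
  o,d=ray(s,217.3,118.7);print("tip side ray at z",o+d*(z-o[2])/d[2])
print("pin top at z .355",plane(t,353.3,127,.355))
pred=robot.observe()["position"]+[.1146,.0094,-.041];print("pred tip",pred,proj(s,pred),proj(t,pred))
```

```text
ring (array([0.6461, 0.0399, 0.2558]), np.float64(0.006889434950227897)) [0.6428 0.0395 0.255 ]
pin top (array([0.645 , 0.036 , 0.3468]), np.float64(0.0001333274813397305))
tip side ray at z [0.6497 0.0253 0.295 ]
tip side ray at z [0.6473 0.0409 0.3   ]
pin top at z .355 [0.6431 0.038  0.355 ]
pred tip [0.6451 0.0381 0.3003] [218.2639 118.2168] [346.5081 131.0151]
```

The predicted tip agrees with both views and sits within about 2 mm of the ring centre, so I'm lowering.

```bash
python3 -m crank '0 .002 -.022 0 0 0;0 0 -.022 0 0 0;0 0 -.022 0 0 0;0 0 -.022 0 0 0;0 0 -.022 0 0 0;0 0 -.026 0 0 0;0 0 0 0 0 0;0 0 0 0 0 0';python3 -m crank '0 0 0 0 0 0;0 0 0 0 0 0;0 0 0 0 0 0'
python3 - <<'E'
from h import *
t=cams.camera("top");s=cams.camera("side")
W=np.zeros((400,800,3),np.uint8)
W[:400,:520]=cv2.resize(t["img"][90:190,260:390],None,fx=4,fy=4,interpolation=cv2.INTER_CUBIC)
W[0:400,520:]=cv2.resize(s["img"][90:190,190:260],None,fx=4,fy=4,interpolation=cv2.INTER_CUBIC)
cv2.imwrite("pics/c3.png",W[:,:,::-1])
E
```

```text
time: 5.67
position: [0.53, 0.0287, 0.2719]
tool_rot: [-0.001, -0.04, 0.999, 0.0]
wrist_force: [0.5, -0.4, -0.8]
gripper_width: 0.0138
gripper_force: 98.0
time: 5.92
position: [0.5311, 0.0286, 0.2743]
tool_rot: [0.001, -0.041, 0.999, -0.0]
wrist_force: [-0.6, 0.4, -0.6]
gripper_width: 0.0141
gripper_force: 98.0
```

View pics/c3.png

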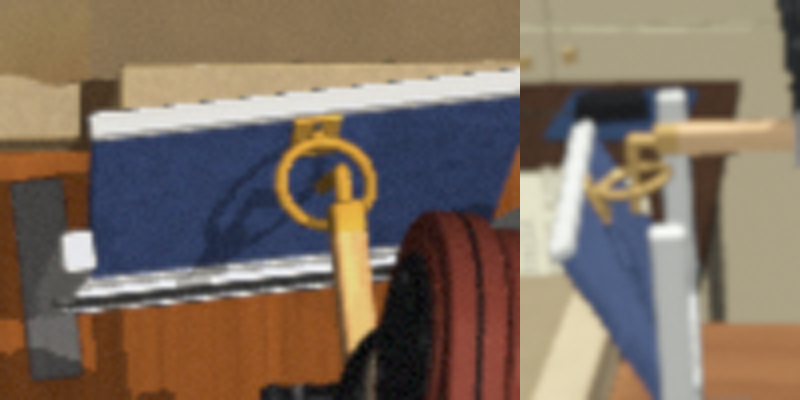

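The hook pin at (343,185) in the crop is inside the ring centred at (326,184), and the side view shows it passing through. Now pulling.

```bash
python3 -m crank '-.012 -.001 0 0 0 0;-.012 -.001 0 0 0 0;-.012 -.001 0 0 0 0;-.012 -.001 0 0 0 0;-.012 -.001 0 0 0 0;-.012 -.001 0 0 0 0;0 0 0 0 0 0'; python3 -m crank '-.012 -.001 0 0 0 0;-.012 -.001 0 0 0 0;-.012 -.001 0 0 0 0;-.012 -.001 0 0 0 0;-.012 -.001 0 0 0 0;0 0 0 0 0 0'; python3 -m crank '-.008 -.001 0 0 0 0;0 0 0 0 0 0;0 0 0 0 0 0;0 0 0 0 0 0'
python3 - <<'E'
from h import *
t=cams.camera("top");s=cams.camera("side")
W=np.zeros((400,800,3),np.uint8)
W[:400,:520]=cv2.resize(t["img"][90:190,260:390],None,fx=4,fy=4,interpolation=cv2.INTER_CUBIC)
W[0:400,520:]=cv2.resize(s["img"][90:190,190:260],None,fx=4,fy=4,interpolation=cv2.INTER_CUBIC)
cv2.imwrite("pics/c4.png",W[:,:,::-1])
E
```

```text
time: 6.6
position: [0.4934, 0.0257, 0.2733]
tool_rot: [-0.0, -0.041, 0.999, 0.0]
wrist_force: [-0.1, 0.3, -1.6]
gripper_width: 0.0141
gripper_force: 97.9
time: 7.1
position: [0.4635, 0.0231, 0.2734]
tool_rot: [-0.0, -0.041, 0.999, -0.0]
wrist_force: [-0.0, -0.3, -1.5]
gripper_width: 0.0141
gripper_force: 97.9
time: 7.43
position: [0.4606, 0.0226, 0.2734]
tool_rot: [-0.0, -0.041, 0.999, -0.0]
wrist_force: [0.2, 0.2, -1.6]
gripper_width: 0.014
gripper_force: 97.9
```

View pics/c4.png

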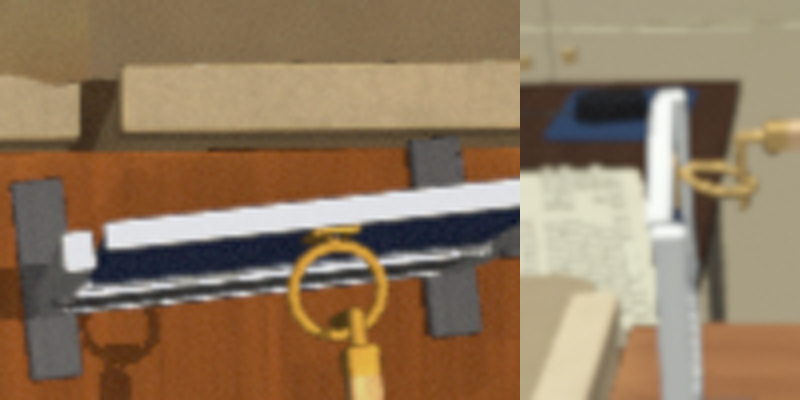

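The pane is nearly upright, with the hook at the ring's near rim at crop (355,320). Pulling on to the stop.

```bash
python3 -m crank '-.008 -.001 0 0 0 0;0 0 0 0 0 0;0 0 0 0 0 0'; python3 -m crank '-.008 -.001 0 0 0 0;0 0 0 0 0 0;0 0 0 0 0 0';  python3 -m crank '-.004 0 0 0 0 0;0 0 0 0 0 0;0 0 0 0 0 0'
python3 - <<'E'
from h import *
t=cams.camera("top");s=cams.camera("side")
W=np.zeros((400,800,3),np.uint8)
W[:400,:520]=cv2.resize(t["img"][90:190,260:390],None,fx=4,fy=4,interpolation=cv2.INTER_CUBIC)
W[0:400,520:]=cv2.resize(s["img"][90:190,190:260],None,fx=4,fy=4,interpolation=cv2.INTER_CUBIC)
cv2.imwrite("pics/c5.png",W[:,:,::-1])
E
```

```text
time: 7.78
position: [0.4565, 0.0222, 0.2734]
tool_rot: [0.0, -0.041, 0.999, 0.0]
wrist_force: [0.0, 0.4, -0.6]
gripper_width: 0.0144
gripper_force: 97.9
time: 8.03
position: [0.4546, 0.0219, 0.2736]
tool_rot: [0.003, -0.041, 0.999, 0.0]
wrist_force: [11.2, 1.7, -5.8]
gripper_width: 0.0142
gripper_force: 98.0
time: 8.28
position: [0.4544, 0.0219, 0.2737]
tool_rot: [0.005, -0.04, 0.999, 0.0]
wrist_force: [20.6, 2.5, -8.9]
gripper_width: 0.0144
gripper_force: 97.6
```

View pics/c5.png

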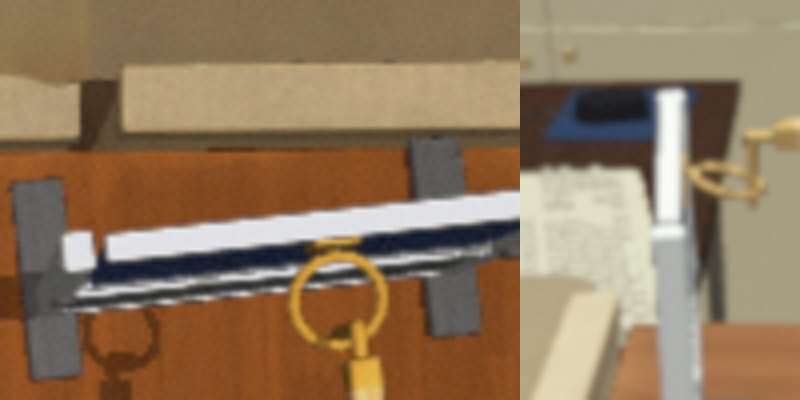

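At the stop: the force rose to 20 N and the pane is upright. Next I centre the pin, lift it out and check that the pane stays shut.

```bash
python3 -m crank '.012 .001 0 0 0 0;.012 .001 0 0 0 0;.01 .001 0 0 0 0;0 0 0 0 0 0;0 0 0 0 0 0;0 0 0 0 0 0'; python3 -m crank '0 0 .02 0 0 0;0 0 .02 0 0 0;0 0 .025 0 0 0;0 0 .025 0 0 0;0 0 .025 0 0 0;0 0 .025 0 0 0;0 0 0 0 0 0;0 0 0 0 0 0'
python3 - <<'E'
from h import *
t=cams.camera("top");s=cams.camera("side")
W=np.zeros((400,800,3),np.uint8)
W[:400,:520]=cv2.resize(t["img"][90:190,260:390],None,fx=4,fy=4,interpolation=cv2.INTER_CUBIC)
W[0:400,520:]=cv2.resize(s["img"][80:180,190:260],None,fx=4,fy=4,interpolation=cv2.INTER_CUBIC)
cv2.imwrite("pics/c6.png",W[:,:,::-1])
E
```

```text
time: 8.88
position: [0.4674, 0.0232, 0.2731]
tool_rot: [-0.0, -0.041, 0.999, 0.0]
wrist_force: [0.1, 0.6, -2.1]
gripper_width: 0.0146
gripper_force: 99.1
time: 9.55
position: [0.4682, 0.0231, 0.3446]
tool_rot: [0.001, -0.041, 0.999, -0.0]
wrist_force: [0.6, -0.1, -1.1]
gripper_width: 0.0144
gripper_force: 99.1
```

View pics/c6.png

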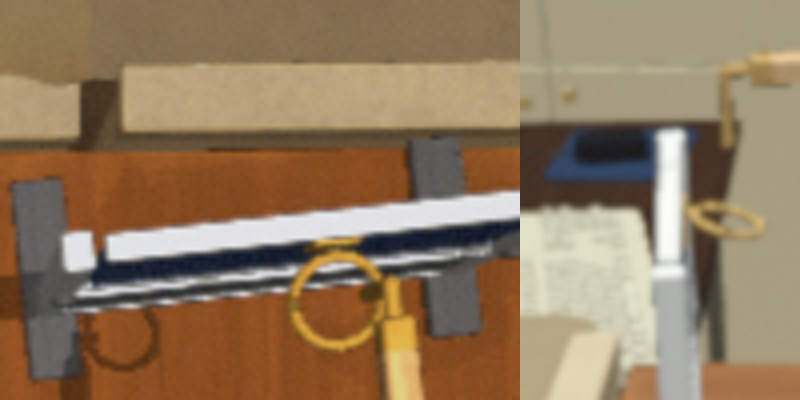

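The hook is out and the pane is still shut. Moving back above the rest.

```bash
python3 -m crank '.0042 .0742 0 0 0 0;.0042 .0742 0 0 0 0;.0042 .0742 0 0 0 0;.0042 .0742 0 0 0 0;.0042 .0742 0 0 0 0;.0042 .0742 0 0 0 0;.0042 .0742 0 0 0 0;.0042 .0742 0 0 0 0'; python3 -m crank '.0042 .0742 0 0 0 0;0 0 -.06 0 0 0;0 0 -.08 0 0 0;0 0 -.08 0 0 0;0 0 -.08 0 0 0;0 0 -.08 0 0 0;0 0 -.06 0 0 0;0 0 0 0 0 0'; python3 -m crank '0 0 0 0 0 0;0 0 0 0 0 0;0 0 0 0 0 0'
python3 - <<'E'
from h import *
t=cams.camera("top");s=cams.camera("side")
W=np.zeros((500,760,3),np.uint8)
W[:500,:220]=cv2.resize(t["img"][155:280,170:225],None,fx=4,fy=4,interpolation=cv2.INTER_CUBIC)
W[:320,220:]=cv2.resize(s["img"][235:315,215:350],None,fx=4,fy=4,interpolation=cv2.INTER_CUBIC)
cv2.imwrite("pics/c7.png",W[:,:,::-1])
E
```

```text
time: 10.32
position: [0.4837, 0.3217, 0.3419]
tool_rot: [-0.001, -0.041, 0.999, -0.0]
wrist_force: [0.9, 0.1, -0.6]
gripper_width: 0.0143
gripper_force: 99.1
time: 10.98
position: [0.4807, 0.3538, 0.1138]
tool_rot: [-0.007, -0.041, 0.999, -0.004]
wrist_force: [-2.6, -0.8, -2.6]
gripper_width: 0.0142
gripper_force: 99.1
time: 11.23
position: [0.4884, 0.3581, 0.1265]
tool_rot: [0.002, -0.041, 0.999, 0.001]
wrist_force: [-0.3, 0.0, -1.2]
gripper_width: 0.0143
gripper_force: 99.1
```

View pics/c7.png

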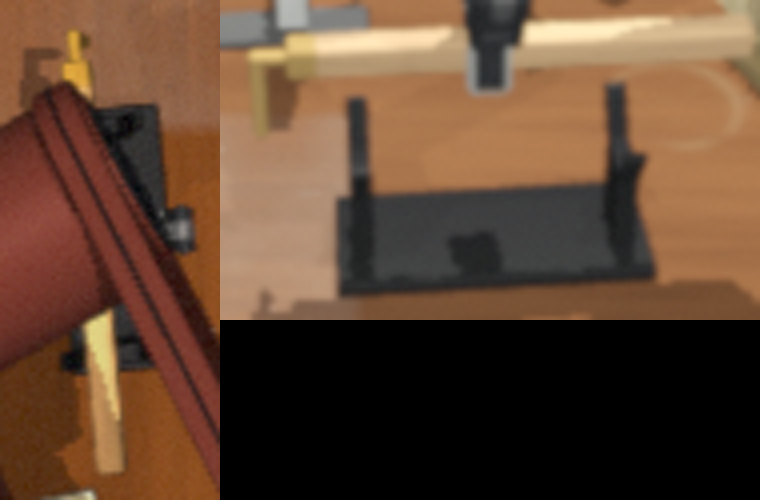

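The pole is level over the rest with its hook down, so I'm lowering and releasing.

```bash
python3 -m crank '0 0 -.02 0 0 0;0 0 -.02 0 0 0;0 0 -.02 0 0 0;0 0 -.02 0 0 0;0 0 -.02 0 0 0;0 0 -.015 0 0 0;0 0 -.01 0 0 0;0 0 0 0 0 0'; python3 -m crank '0 0 0 0 0 0;0 0 0 0 0 0;0 0 0 0 0 0'
```

```text
time: 12.0
position: [0.4859, 0.3568, 0.0619]
tool_rot: [-0.001, -0.041, 0.999, -0.001]
wrist_force: [-8.7, -5.6, 14.8]
gripper_width: 0.0141
gripper_force: 101.1
time: 12.25
position: [0.4859, 0.3568, 0.0618]
tool_rot: [-0.001, -0.041, 0.999, -0.001]
wrist_force: [-7.4, -3.7, 12.2]
gripper_width: 0.0145
gripper_force: 101.0
```

```bash
python3 -m crank '0 0 .002 0 0 0;0 0 0 0 0 0' - 20; python3 -m crank '0 0 0 0 0 0;0 0 0 0 0 0;0 0 0 0 0 0;0 0 0 0 0 0;0 0 0 0 0 0;0 0 0 0 0 0;0 0 0 0 0 0;0 0 0 0 0 0' 0; python3 -m crank '0 0 .02 0 0 0;0 0 .04 0 0 0;0 0 .06 0 0 0;0 0 .06 0 0 0;0 0 .06 0 0 0;0 0 .06 0 0 0;0 0 .06 0 0 0'; python3 -m crank '-.05 .06 0 0 0 0;-.05 .06 0 0 0 0;-.05 .06 0 0 0 0;-.05 .06 0 0 0 0;-.05 .06 0 0 0 0;0 0 0 0 0 0;0 0 0 0 0 0;0 0 0 0 0 0'
python3 - <<'E'
from h import *
t=cams.camera("top");s=cams.camera("side")
W=np.zeros((500,780,3),np.uint8)
W[:500,:220]=cv2.resize(t["img"][155:280,170:225],None,fx=4,fy=4,interpolation=cv2.INTER_CUBIC)
W[:240,220:625]=cv2.resize(s["img"][235:315,215:350],None,fx=3,fy=3,interpolation=cv2.INTER_CUBIC)
W[240:480,220:520]=cv2.resize(s["img"][90:170,190:290],None,fx=3,fy=3,interpolation=cv2.INTER_CUBIC)
cv2.imwrite("pics/c8.png",W[:,:,::-1])
E
```

```text
time: 12.42
position: [0.4867, 0.3572, 0.0619]
tool_rot: [0.0, -0.041, 0.999, 0.0]
wrist_force: [-2.2, -1.5, 3.6]
gripper_width: 0.0144
gripper_force: 99.9
time: 13.08
position: [0.4866, 0.3571, 0.0618]
tool_rot: [0.0, -0.041, 0.999, 0.0]
wrist_force: [-0.0, 0.2, -0.1]
gripper_width: 0.0852
gripper_force: 0.0
time: 13.67
position: [0.4864, 0.357, 0.2443]
tool_rot: [0.0, -0.041, 0.999, 0.0]
wrist_force: [0.9, 0.2, 0.3]
gripper_width: 0.0854
gripper_force: 0.0
time: 14.33
position: [0.3615, 0.507, 0.2423]
tool_rot: [0.0, -0.041, 0.999, -0.0]
wrist_force: [-0.2, -0.1, -1.2]
gripper_width: 0.0855
gripper_force: 0.0
```

View pics/c8.png

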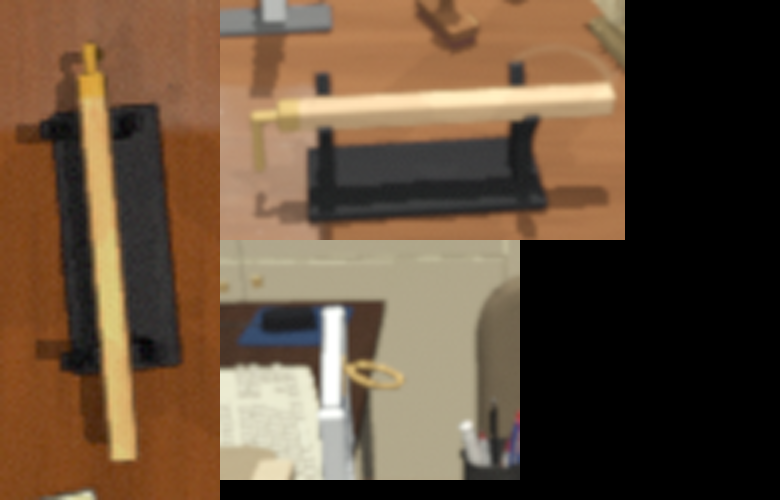

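The pole lies in both saddles where it started, with the hook end at crop (91,72) and plain end at (122,460). The pane is upright and the gripper is clear.

```bash
python3 -c "
from plant import robot
print(robot.job_done())"
```

```text
the job is handed in; nothing more can be done
None
```

The pane was pulled shut to its stop with the hook, the pole is back in both saddles of its rest, the arm is clear, and the job was handed in at about 14.4 s (no verdict was returned).

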